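# Set a mixer collar on its shaft flat

### The arm

A 7-joint arm with a two-finger parallel gripper is mounted at the origin on the work surface. World frame = base frame: x ahead of the robot, y to its left, z up, the work surface at z = 0. Lengths are in m, angles in rad, forces in N, time in s.
With the tool pointing down it reaches from about 0.425 to 0.95 m from the base axis. Payload 4.7 kg.
Tool frame: the origin (TCP) lies at the centre of the arm's flange, where the gripper is bolted on; the fingertips stand 173 mm ahead of it and the grasp point (between the pads) lies 155 mm ahead of it; z points along the fingers, y is the line along which they close (so a half turn about z gives the same grasp; the last joint's range is limited). The gripper opens to 85 mm and grips with 20 to 120 N. Pads are 22 mm wide; open, the fingers measure 114 mm over their backs; the gripper's body (76 mm by 85 mm) begins 54 mm behind the grasp point. The pads swing forward as they close: fully open they stand 13 mm farther back than shut.
Start: joints at [1.243, 0.469, -0.049, 1.532, 0.024, 1.141, -0.082], TCP at [0.199, -0.645, 0.405] pointing down, gripper open.
Joint ranges: [-2.59, 2.59], [-0.33, 1.99], [-1.39, 1.29], [0.1, 2.45], [-1.04, 4.18], [0.21, 1.99], [-2.66, 2.66]. Speed limits (rad/s): [2.57, 2.57, 3.14, 3.14, 3.14, 3.14, 3.14].

### API

Orientations are given as a unit quaternion [x, y, z, w].
In Python, from workcell import monitor, optics, ticket, models gives the robot as it stands. The module is installed in compiled form; this text tells all that it offers.
- The arm moves only by the tool servo_tool, never from a script. Its argument "commands" is a list that holds one entry, the list of rows, each a list of 5 numbers: the shift along the tool's x, y, z in mm, then the turn about the tool's z in rad, then the opening, from -1 (shut) to 1 (fully open). A call has exactly 10 rows; each row is the pose to reach, as a shift and turn from the pose commanded when the call began, along the tool's axes at that moment; what a row does not reach only later rows make up. A row lasts 1/10 s, in which the tool goes at most 50 mm and 8.59 degrees, less where a joint would pass 70% of its speed; a pose out of reach is approached as far as the arm can. A call with a gripper value outside its range is refused whole. The fingers move at their own pace and stop on an object; "grip_force" is the grip in N (left out, the last holds). Time passes only in rows, so rows that repeat a pose let the fingers close, or fill a call up. It gives the time, the measured TCP pose, the force, the opening and the grip force at its end, in the units of the state.
- monitor.get_obs(): the state, without advancing time (a new reading comes with each control period).
- optics.snapshot(name): name is "scene" or "top" or "wrist"; returns (picture, depth): 400x640x3 uint8, red, green, blue; 400x640 float32, m along the optical axis (not along the pixel's ray), 0 where there is no reading.
- optics.get_calibration(name): a dict with "camera_matrix" (3x3 intrinsics, pixels), "distortion" ([k1, k2, p1, p2, k3] as OpenCV has them; the pictures are not rectified), "R" (3x3) and "t" (3): a world point X has camera coordinates R X + t; the wrist camera has in their place "mount" (4x4, takes a point from camera to tool coordinates, whose origin is the TCP and whose axes are the flange's). Camera axes: x right, y down, z forward; pixel columns grow to the right and rows downward; lengths in m; the calibration is good to about 2 mm. A picture is of the moment at which its call begins: read the wrist's pose just before it. get_calibration takes no time and is no camera call.
- ticket.job_done(): hands the job in; it is judged then, once.
Trained networks look in the newest picture that a camera, given by its name, has taken for a name from the list of things; names that differ only in an ending like _2 or _b are one class to them, and where a whole thing is asked for, a point or a joint stands for the part that bears it (a point fixed in the world has none). Each returns a list of dicts, best first, with "conf" (0 to 1); they miss things now and then, are a little off and sometimes report something else, mostly with a low value. They report only what shows in the picture. A call takes as long as a camera call. They do not tell look-alikes from the thing itself.
- models.search_frame(camera, target): "location" ([x, y, z] in m, in the coordinates of the camera as it stood for that picture, good to about 4 mm: the middle of the surface that is visible of it).
- models.cut_out(camera, target): "mask" (400x640 bool, what is visible of it).
- models.pinpoint(camera, target): "location" ([x, y, z] in m, in the coordinates of the camera as it stood for that picture, good to about 4 mm: a listed point, or the origin of a listed thing).
The state is a dict: "time": time; "joints": joint angles; "dq": joint speeds; "effort": joint torques, N m; "eef_pos": TCP position; "tcp_rot": TCP orientation; "contact_force": force on the tool from outside, world axes, zero at the start; "torque": the same for the moment, N m; "opening": opening from 0.0 (shut) to 1.0 (fully open); "gripper_force": force on a finger pad.
Only numpy, scipy, OpenCV 4.12 (cv2) and the standard library are available. Lean on these libraries where they do the work, as an engineer would, in place of code of your own. Each camera call takes 0.05 s, during which the arm holds its last target. There are 200 camera calls.

### The job

Turn the upright shaft of the white mixer drive with the fingers until its brass-coloured flat faces the orange pointer on the housing and a finger closed on the shaft can feel it, pressing squarely on the flat. Then take the blue collar with the orange thumbscrew, slip it over the top of the shaft with the thumbscrew on the same side as the flat, and lower it until the whole collar is level with the flat. Finish still holding it there in the fingers (it would slide down if let go), upright, with the flat still at the pointer, and leave the other things on the bench where they are.

Things in the scene. Friction and masses are not known exactly. Their poses are not given: they have to be found in the camera images.
- drive: White mixer drive unit fixed to the bench, 150 x 200 mm, 60 mm high, with a 32 mm wide bearing ring up to 65 mm and a knob up to 75 mm. Origin on the bench under the axis of the upright shaft, z up; the orange pointer lies along its +x.
- pointer (a point): Outer end of the orange pointer, a bar 3 mm high on top of the housing, 66 mm from the shaft axis along drive +x. The flat must end up facing this way.
- shaft_top (a point): Centre of the shaft's top end, 141 mm above the bench. Dark steel shaft, 16 mm diameter, its last 6 mm tapered to about 10 mm; a brass stripe on the end runs from the axis towards the flat; one flat from 90 mm up to the top, round below. Turns stiffly (0.05 N m) and stays put. The flat starts 0.7 rad or more off the pointer; the short way round never meets a stop.
- shaft_flat: Brass-coloured flat on the shaft, 12 mm wide, 45 mm high. Origin at the centre of its face, 5 mm from the shaft axis, 112.5 mm above the bench; +x points straight out of it, z up; turns with the shaft. Fingers closed on the flat and the shaft's back read 12 to 13 mm, on the round 15 to 16 mm. A pinch of 40 N roughly across the flat pulls it square to the finger.
- collar: Blue loose shaft collar lying on the bench: 42 mm diameter, 18 mm high, about 0.1 kg, round bore 19 mm (1.5 mm play all round on the shaft). Origin at the centre of its underside, z up. Parallel grip faces at its +y and -y sides, 43 mm apart, 22 mm wide; orange thumbscrew along +x, 14 mm diameter. In place its underside is 90 to 117 mm above the bench.
- screw_tip (a point): Centre of the outer face of the collar's orange thumbscrew, 35 mm from the collar axis along collar +x, 9 mm above its underside.
- spare_ring: Plain steel ring without screw, 42 mm diameter, 16 mm high, loose on the bench near the collar; leave alone. Origin at the centre of its underside. The collar, this ring and the gear may swap places.
- spare_gear: Black toothed gear wheel, 50 mm diameter, 20 mm high, loose; leave alone. Origin at the centre of its underside.
- cup: Orange square pencil cup, 75 mm wide, 100 mm high, 175 mm with the pencils; leave alone. Origin at the centre of its underside.
- beaker: Glass beaker, 70 mm diameter, 90 mm high; leave alone. Origin at the centre of its underside.
- mouse: Black computer mouse, about 95 x 60 mm, 32 mm high; leave alone. Origin near the middle of its underside.
- case: Wooden slide case, 80 x 110 x 28 mm; leave alone. Origin at the centre of its underside.
Mind the look-alikes: they are no part of the job. What is meant by the collar is not brown, green or turquoise, and is the smaller of those in its own colour.

How it is judged:
By the outcome, as a careful person would: the job done as asked, in the order asked, and still so for the second after the job is handed in, while the arm keeps its last pose, push and grip.
It also fails if it takes over 72 s, if anything falls off the work surface, if the arm or the gripper's body presses on something with over 40 N, if the wrist force passes 120 N, or if a joint passes its speed limit or range.

## Working session

There is one attempt and no reset: what is moved stays moved. The work goes in short steps, Python scripts to look and compute and a tool call to move; the robot and the scene stay as the last step left them, time stands still between calls to the robot, and variables do not carry over. Pictures are saved under pics/ and viewed, at most 10 in all, crops included, and the job is handed in when it is done.

Besides the shell and the picture viewer there is one more tool, called after "Request:" in YAML: its name, and indented under it one key for each argument. servo_tool: Moves the arm, as the interface text tells. Its arguments: {"type":"object","properties":{"commands":{"type":"array"},"grip_force":{"type":"number"}},"required":["commands"]}

```bash
mkdir -p pics; cat > h.py <<'E'
import numpy as np, cv2
from workcell import monitor, optics, ticket, models
from scipy.spatial.transform import Rotation as Ro
def cam2world(name):
    c=optics.get_calibration(name)
    if name!='wrist':
        R,t=np.array(c['R']),np.array(c['t']); return R.T,-R.T@t
    o=monitor.get_obs(); Rt=Ro.from_quat(o['tcp_rot']).as_matrix(); M=np.array(c['mount'])
    return Rt@M[:3,:3], Rt@M[:3,3]+np.array(o['eef_pos'])
def pix(name,uv,z=None,depth=None):
    c=optics.get_calibration(name); A,b=cam2world(name)
    uv=np.array(uv,float).reshape(-1,1,2)
    n=cv2.undistortPoints(uv,np.array(c['camera_matrix']),np.array(c['distortion']))[:,0]
    d=np.c_[n,np.ones(len(n))]
    if depth is not None: return (d*np.array(depth).reshape(-1,1))@A.T+b
    w=d@A.T; return b+w*((z-b[2])/w[:,2])[:,None]
def proj(name,X):
    c=optics.get_calibration(name); A,b=cam2world(name)
    p=(np.atleast_2d(X)-b)@A
    return cv2.projectPoints(p,np.zeros(3),np.zeros(3),np.array(c['camera_matrix']),np.array(c['distortion']))[0][:,0]
def find(name,tgt,f='pinpoint'):
    A,b=cam2world(name)
    return [(round(r['conf'],2),np.round(A@np.array(r['location'])+b,4)) for r in getattr(models,f)(name,tgt)]
def save(img,fn): cv2.imwrite('pics/'+fn,img[:,:,::-1])
E
python3 - <<'E'
from h import *
print(monitor.get_obs())
for n in ['top','scene']:
    im,d=optics.snapshot(n); save(im,n+'1.png')
    for t in ['drive','pointer','shaft_top','shaft_flat','collar','screw_tip','spare_ring','spare_gear','cup','beaker','mouse','case']:
        r=find(n,t); print(n,t,[(c,p.tolist(),proj(n,p)[0].round().tolist()) for c,p in r])
E
```

```text
{'time': 0.0, 'joints': array([ 1.24308878,  0.46946962, -0.04860086,  1.53374205,  0.02410356,
        1.14099697, -0.0823334 ]), 'dq': array([-0.00073369,  0.00127502, -0.00041333,  0.00022565,  0.00145051,
       -0.00110899,  0.00051398]), 'effort': array([-7.60239982e-05, -5.10311258e+01, -4.64299251e-02, -2.37716067e+01,
        1.06551094e-02,  7.53239379e-03,  6.92165898e-06]), 'eef_pos': array([ 0.19865544, -0.64483624,  0.40362172]), 'tcp_rot': array([ 9.88859041e-01,  1.48851490e-01, -1.88979958e-04, -9.97316839e-04]), 'contact_force': array([-0.07420574, -0.78105919, -0.85085512]), 'torque': array([-0.0253651 ,  0.02016987,  0.0440485 ]), 'gripper_force': 0.0, 'opening': 1.0030772285917113}
top drive [(0.92, [0.5843, 0.0774, 0.0033], [292.0, 203.0])]
top pointer [(0.95, [0.6469, 0.0856, 0.0585], [289.0, 181.0])]
top shaft_top [(0.75, [0.5874, 0.0745, 0.1427], [291.0, 196.0])]
top shaft_flat [(0.36, [0.691, -0.3471, -0.0005], [420.0, 172.0])]
top collar [(0.75, [0.3689, -0.4575, -0.0002], [456.0, 269.0]), (0.7, [0.5474, -0.2433, -0.0026], [390.0, 214.0]), (0.59, [0.5829, -
[... 1680 characters left out ...]
.0]), (0.42, [0.583, -0.351, 0.0078], [202.0, 214.0])]
scene spare_ring [(0.75, [0.5873, -0.1532, 0.0001], [270.0, 227.0])]
scene spare_gear [(0.67, [0.4454, -0.2108, 0.0022], [263.0, 187.0])]
scene cup [(0.68, [0.6047, 0.412, 0.0001], [482.0, 261.0]), (0.36, [0.7358, -0.1461, -0.0017], [259.0, 272.0])]
scene beaker [(0.82, [0.6893, -0.3438, -0.0024], [191.0, 247.0])]
scene mouse [(0.76, [0.7377, -0.1476, -0.0003], [258.0, 273.0]), (0.55, [0.5838, 0.0746, 0.0007], [353.0, 237.0]), (0.39, [0.6914, -0.3483, -0.0007], [189.0, 247.0])]
scene case [(0.8, [0.4559, 0.3619, -0.0055], [460.0, 217.0]), (0.49, [0.7353, -0.146, 0.0021], [259.0, 271.0]), (0.29, [0.5223, -0.3284, 0.0022], [216.0, 200.0])]
```

```bash
python3 - <<'E'
from h import *
a=cv2.imread('pics/top1.png');b=cv2.imread('pics/scene1.png')
A=cv2.resize(a[140:300,340:490],None,fx=2.6,fy=2.6,interpolation=3)
B=cv2.resize(b[130:290,160:310],None,fx=2.6,fy=2.6,interpolation=3)
C=np.hstack([A,B]); 
D=cv2.resize(a[170:230,262:322],(184,184),interpolation=3); E=cv2.resize(b[180:260,320:400],(184,184),interpolation=3)
F=np.zeros((184,C.shape[1],3),np.uint8);F[:,:184]=D;F[:,184:368]=E;F[:,368:368+294]=cv2.resize(a,(294,184))
cv2.imwrite('pics/c1.png',np.vstack([C,F]))
E
```

```text
(no output)
```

View pics/c1.png

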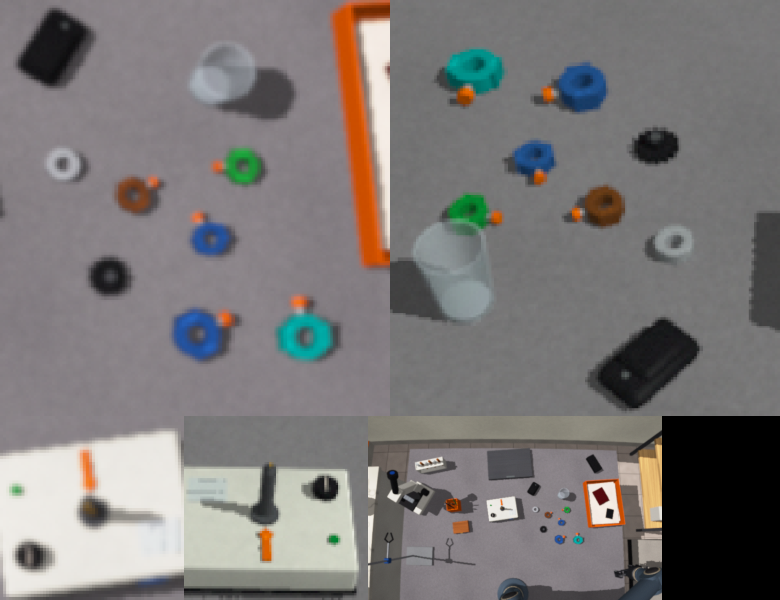

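View pics/scene1.png

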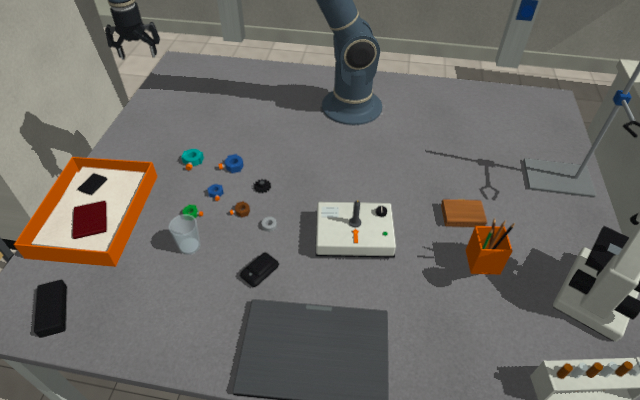

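The pictures show these look-alikes, by their pixels in the top camera:
- **Small blue:** (420,232), with its screw at (415,221).
- **Large blue:** (413,269).
- **Turquoise:** (456,269).
- **Brown:** (390,214).
- **Green:** (431,204).

By the description, the collar is the small blue one at about (0.49, -0.34). The drive shows at top (291,196), with its orange pointer at (289,181). I'll check the choice close up with the wrist camera.

```bash
cat >> h.py <<'E'
def yaw(): 
    R=Ro.from_quat(monitor.get_obs()['tcp_rot']).as_matrix(); return np.arctan2(R[1,0],R[0,0])
def plan(p,psi=None):
    o=monitor.get_obs(); R=Ro.from_quat(o['tcp_rot']).as_matrix()
    d=R.T@(np.array(p)-o['eef_pos'])*1000
    th=0 if psi is None else (yaw()-psi+np.pi)%(2*np.pi)-np.pi
    print('PLAN shift mm',d.round(1),'turn',round(th,3),'yaw',round(yaw(),3),'j7',o['joints'][6].round(2),'t',round(o['time'],2))
E
python3 - <<'E'
from h import *
c=optics.get_calibration('wrist'); print(c)
M=np.array(c['mount']); R=Ro.from_quat(monitor.get_obs()['tcp_rot']).as_matrix()
off=R@M[:3,3]; ax=R@M[:3,2]; print(off,ax)
# tcp so that the optical axis hits collar / shaft
for X,z in (([.49,-.341,.01],.36),([.583,.075,.141],.44)):
    X=np.array(X); s=(X[2]-z-off[2])/ax[2]; p=np.r_[(X-off-ax*s)[:2],z]; print(p); plan(p)
E
```

```text
{'camera_matrix': array([[283.91331998,   0.        , 321.00381372],
       [  0.        , 283.91331998, 206.83240549],
       [  0.        ,   0.        ,   1.        ]]), 'distortion': array([-0.04311625,  0.        ,  0.        ,  0.        ,  0.        ]), 'mount': array([[ 1.05825288e-03, -9.49622269e-01, -3.13395001e-01,
         8.12318314e-02],
       [ 9.99998661e-01,  6.13751701e-04,  1.51699669e-03,
        -1.09088291e-04],
       [-1.24822712e-03, -3.13396187e-01,  9.49621647e-01,
         3.09812903e-02],
       [ 0.00000000e+00,  0.00000000e+00,  0.00000000e+00,
         1.00000000e+00]])}
[ 0.07760201  0.02401337 -0.03097981] [-0.29901026 -0.09381394 -0.94962719]
[ 0.51284826 -0.33349728  0.36      ]
PLAN shift mm [ 391.9 -205.3   44.7] turn 0 yaw 0.299 j7 -0.08 t 1.3
[0.58978983 0.07746442 0.44      ]
PLAN shift mm [ 586.4 -575.4  -35.3] turn 0 yaw 0.299 j7 -0.08 t 1.3
```

Request:
servo_tool:
  commands:
    - [[390, -205, 45, 0, 1], [390, -205, 45, 0, 1], [390, -205, 45, 0, 1], [390, -205, 45, 0, 1], [390, -205, 45, 0, 1], [390, -205, 45, 0, 1], [390, -205, 45, 0, 1], [390, -205, 45, 0, 1], [390, -205, 45, 0, 1], [390, -205, 45, 0, 1]]

```text
time: 2.3
eef_pos: [0.516, -0.3274, 0.3594]
tcp_rot: [0.988, 0.155, 0.002, -0.002]
contact_force: [-0.6, 1.2, 0.6]
opening: 0.998
gripper_force: 0.0
```

```bash
python3 - <<'E'
from h import *
im,d=optics.snapshot('wrist'); save(im,'w1.png'); print(monitor.get_obs()['eef_pos'])
for t in ['collar','screw_tip']:
    print(t,[(c,p.tolist(),proj('wrist',p)[0].round().tolist()) for c,p in find('wrist',t)])
plan([.590,.0775,.44])
E
```

```text
[ 0.51365631 -0.3307914   0.35950703]
collar [(0.87, [0.5826, -0.3897, 0.0005], [387.0, 142.0]), (0.87, [0.3688, -0.4584, -0.0007], [376.0, 307.0]), (0.76, [0.4891, -0.3436, -0.0064], [323.0, 203.0]), (0.56, [0.5423, -0.2488, 0.0026], [257.0, 139.0])]
screw_tip [(0.91, [0.3929, -0.365, 0.01], [316.0, 278.0]), (0.77, [0.5786, -0.3524, 0.0115], [354.0, 134.0]), (0.69, [0.5619, -0.2824, 0.009], [288.0, 130.0])]
PLAN shift mm [ 196.9 -370.7  -80.7] turn 0 yaw 0.299 j7 -0.84 t 2.45
```

View pics/w1.png

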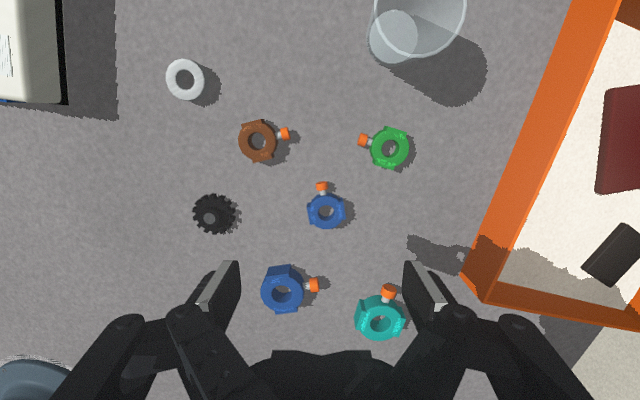

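The wrist picture shows the small blue collar at (326,210) with its screw at (322,187). The larger blue one at (283,290) is clearly bigger, so the choice holds. I'll measure the collar pose from this picture, then go to the drive.

```bash
cat > col.py <<'E'
from h import *
def collar(im,d,near):
    # points on blue top face and orange screw around `near`, from depth
    hsv=cv2.cvtColor(im,cv2.COLOR_RGB2HSV); v,u=np.mgrid[:400,:640]; ok=(d>0)
    uv=np.c_[u[ok],v[ok]]; P=pix('wrist',uv,depth=d[ok]); h=hsv[ok].astype(int)
    n=np.linalg.norm(P[:,:2]-near,axis=1)<.048
    bl=n&(h[:,0]>100)&(h[:,0]<125)&(h[:,1]>120); og=n&(h[:,0]<18)&(h[:,1]>150)
    return P[bl],P[og]
E
python3 - <<'E'
from col import *
im=cv2.imread('pics/w1.png')[:,:,::-1].copy(); im2,d=optics.snapshot('wrist')
b,o=collar(im2,d,np.array([.49,-.342]))
print(len(b),len(o),np.percentile(b[:,2],[5,50,95]).round(4),np.percentile(o[:,2],[5,50,95]).round(4))
t=b[b[:,2]>np.percentile(b[:,2],60)-.003]
c,r=cv2.minEnclosingCircle(t[:,:2].astype(np.float32)); print('circle',c,r,'mean',t.mean(0),'orange',o.mean(0))
c=np.array(c); 
for cc in (c,t.mean(0)[:2]): e=o.mean(0)[:2]-cc; print(np.arctan2(e[1],e[0]),np.hypot(*e))
r,_=cv2.minAreaRect(t[:,:2].astype(np.float32))[:2],0; print(cv2.minAreaRect((t[:,:2]*1000).astype(np.float32)))
E
```

```text
845 85 [0.0121 0.0176 0.0188] [0.0088 0.0143 0.016 ]
circle (0.49202877283096313, -0.34096646308898926) 0.023025035858154297 mean [ 0.49193618 -0.34107898  0.01759728] orange [ 0.51904416 -0.3266984   0.01337455]
0.4859099007058753 0.030551741684104967
0.4877430379022144 0.030686218456019213
((491.58428955078125, -341.207763671875), (40.54103469848633, 41.90682601928711), 27.140106201171875)
```

Request:
servo_tool:
  commands:
    - [[195, -370, -80, 0, 1], [195, -370, -80, 0, 1], [195, -370, -80, 0, 1], [195, -370, -80, 0, 1], [195, -370, -80, 0, 1], [195, -370, -80, 0, 1], [195, -370, -80, 0, 1], [195, -370, -80, 0, 1], [195, -370, -80, 0, 1], [195, -370, -80, 0, 1]]

```text
time: 3.5
eef_pos: [0.5887, 0.08, 0.441]
tcp_rot: [0.988, 0.151, 0.001, -0.001]
contact_force: [-0.2, 0.1, -0.1]
opening: 0.996
gripper_force: 0.0
```

```bash
python3 - <<'E'
from h import *
im,d=optics.snapshot('wrist'); np.savez('w2.npz',im=im,d=d); print(monitor.get_obs()['eef_pos'],monitor.get_obs()['joints'])
for t in ['drive','pointer','shaft_top','shaft_flat']:
    print(t,[(c,p.tolist(),proj('wrist',p)[0].round().tolist()) for c,p in find('wrist',t)])
s=proj('wrist',[.583,.075,.141])[0].astype(int); print(s)
a=cv2.resize(im[s[1]-60:s[1]+60,s[0]-60:s[0]+60],(480,480),interpolation=2); save(np.hstack([a,cv2.resize(im,(320,200))]) if 0 else a,'w2.png')
E
```

```text
[0.58863595 0.07700086 0.44021711] [ 0.0704235   0.33040924 -0.35049104  1.67496647  0.12225948  1.15674471
 -1.58273726]
drive [(0.61, [0.5777, 0.0726, -0.0001], [320.0, 179.0])]
pointer [(0.81, [0.6453, 0.0791, 0.0596], [330.0, 136.0]), (0.67, [0.7327, -0.1517, -0.0027], [502.0, 122.0])]
shaft_top [(0.88, [0.5737, 0.0679, 0.1391], [322.0, 214.0])]
shaft_flat []
[317 204]
```

View pics/w2.png

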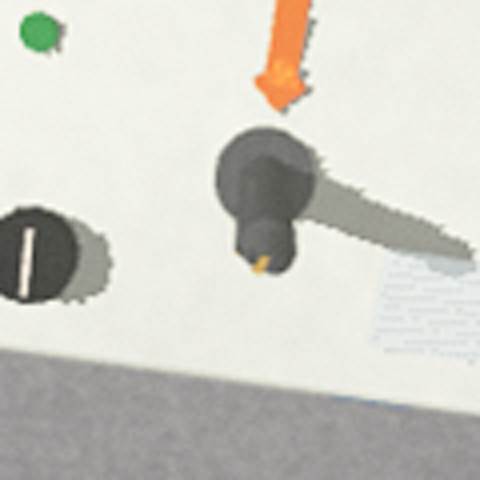

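The crop shows the shaft top near crop (266,245), with its brass stripe running down-left to (258,270). The orange pointer lies up the picture, at (290,50) to (280,105). So the flat faces roughly away from the pointer, and I'll put numbers on it.

```bash
cat > sh.py <<'E'
from h import *
def shaft(im,d,near=(.583,.075)):
    hsv=cv2.cvtColor(im,cv2.COLOR_RGB2HSV); v,u=np.mgrid[:400,:640]; ok=(d>0)
    uv=np.c_[u[ok],v[ok]]; P=pix('wrist',uv,depth=d[ok]); h=hsv[ok].astype(int)
    n=np.linalg.norm(P[:,:2]-near,axis=1)
    top=(n<.03)&(P[:,2]>.134)&(P[:,2]<.15); ring=(n<.03)&(abs(P[:,2]-.065)<.002)
    br=top&(h[:,0]>10)&(h[:,0]<30)&(h[:,1]>110)
    og=(n<.09)&(h[:,0]<15)&(h[:,1]>160)&(abs(P[:,2]-.062)<.006)
    return P,uv,top,ring,br,og
E
python3 - <<'E'
from sh import *
z=np.load('w2.npz'); P,uv,top,ring,br,og=shaft(z['im'],z['d'])
T=P[top]; print(len(T),T.mean(0),np.percentile(T[:,2],[5,50,95]))
c=cv2.minEnclosingCircle(T[:,:2].astype(np.float32)); print('top circle',c)
t=pix('wrist',uv[br],z=.141); print('brass',len(t),t.mean(0),t[:,:2].min(0),t[:,:2].max(0))
e=t.mean(0)[:2]-np.array(c[0]); print('flat dir',np.arctan2(e[1],e[0]))
O=P[og]; l=cv2.fitLine(O[:,:2].astype(np.float32),2,0,.01,.01).ravel(); print('pointer',len(O),O.mean(0),l,np.arctan2(l[1],l[0]))
# distance of line from top centre
dd=np.array(c[0])-l[2:]; print('perp',dd[0]*l[1]-dd[1]*l[0], 'far end',((O[:,:2]-np.array(c[0]))@l[:2]).max())
for g in (.25,.5): pass
x,y,w,h=cv2.boundingRect(uv[top].astype(np.int32)); print(x,y,w,h)
# brass line direction with elongation
q=t[:,:2]-t[:,:2].mean(0); w_,V=np.linalg.eigh(q.T@q); print('brass axis',np.arctan2(V[1,1],V[0,1]),w_)
E
```

```text
145 [0.58322214 0.0685144  0.13790631] [0.13476873 0.13837467 0.1399898 ]
top circle ((0.5818549990653992, 0.06844287365674973), 0.007762155495584011)
brass 8 [0.57942457 0.06937097 0.141     ] [0.57762584 0.06857287] [0.58122029 0.07016979]
flat dir 2.776814713662773
pointer 238 [0.6257704  0.07489844 0.06099047] [0.9886637  0.15014724 0.6257704  0.07489844] 0.1507172
perp -0.00021138693349875837 far end 0.06437567305297558
316 199 16 13
brass axis 3.004270828074317 [2.02459384e-06 1.29738287e-05]
```

```bash
python3 - <<'E'
from sh import *
for k in range(2):
    print(monitor.get_obs()['eef_pos'].round(4))
    im,d=optics.snapshot('wrist'); P,uv,top,ring,br,og=shaft(im,d)
    c=cv2.minEnclosingCircle(P[top][:,:2].astype(np.float32)); O=P[og]; l=cv2.fitLine(O[:,:2].astype(np.float32),2,0,.01,.01).ravel()
    t=pix('wrist',uv[br],z=.1405); e=t.mean(0)[:2]-np.array(c[0])
    print('c',c,'brass',np.arctan2(e[1],e[0]),'ptr',np.arctan2(l[1],l[0]),'ring',P[ring].mean(0))
    # rim points at lower z: side
for n in ['top','scene']:
    im,d=optics.snapshot(n); v,u=np.mgrid[:400,:640]; ok=d>0
    P=pix(n,np.c_[u[ok],v[ok]],depth=d[ok]); m=(np.linalg.norm(P[:,:2]-[.582,.072],axis=1)<.03)
    T=P[m&(P[:,2]>.1)]; print(n,len(T),T.mean(0),T[:,:2].min(0),T[:,:2].max(0)); 
    hs=cv2.cvtColor(im,cv2.COLOR_RGB2HSV)[ok].astype(int); o=(np.linalg.norm(P[:,:2]-[.582,.072],axis=1)<.09)&(hs[:,0]<15)&(hs[:,1]>160)
    print(P[o].mean(0),np.ptp(P[o],axis=0))
E
```

```text
[0.5886 0.0739 0.4394]
c ((0.5830341577529907, 0.07608796656131744), 0.00782892294228077) brass 2.9048299192877574 ptr 0.15681782 ring [0.58822073 0.07732815 0.06462465]
[0.5886 0.0742 0.4394]
c ((0.5827481746673584, 0.07597950845956802), 0.007954668253660202) brass 2.853914676890401 ptr 0.16681306 ring [0.5879445  0.07714746 0.06469557]
top 708 [0.58183913 0.07213539 0.61649859] [0.55238791 0.04288391] [0.61120928 0.10152734]<stdin>:14: RuntimeWarning: Mean of empty slice.
  ret = um.true_divide(
Traceback (most recent call last):
ValueError: zero-size array to reduction operation maximum which has no identity
```

```bash
python3 - <<'E'
from h import *
plan([.583,.0758,.32],yaw()+.92); plan([.583,.0758,.2675])
E
```

```text
PLAN shift mm [ -5.1  -2.4 119.6] turn -0.92 yaw 0.296 j7 -1.58 t 3.9
PLAN shift mm [ -5.1  -2.4 172.1] turn 0 yaw 0.296 j7 -1.58 t 3.9
```

Request:
servo_tool:
  commands:
    - [[-5, -2.4, 30, -0.15, 1], [-5, -2.4, 60, -0.3, 1], [-5, -2.4, 90, -0.45, 1], [-5, -2.4, 100, -0.6, 1], [-5, -2.4, 110, -0.75, 1], [-5, -2.4, 110, -0.9, 1], [-5, -2.4, 110, -0.92, 1], [-5, -2.4, 110, -0.92, 1], [-5, -2.4, 110, -0.92, 1], [-5, -2.4, 110, -0.92, 1]]

```text
time: 4.9
eef_pos: [0.5831, 0.0774, 0.3301]
tcp_rot: [0.82, 0.572, 0.0, 0.0]
contact_force: [-1.1, 0.3, -0.1]
opening: 0.999
gripper_force: 0.0
```

```bash
python3 - <<'E'
from sh import *
print(monitor.get_obs()['eef_pos'].round(4))
im,d=optics.snapshot('wrist'); P,uv,top,ring,br,og=shaft(im,d)
c=cv2.minEnclosingCircle(P[top][:,:2].astype(np.float32)); O=P[og]; l=cv2.fitLine(O[:,:2].astype(np.float32),2,0,.01,.01).ravel()
t=pix('wrist',uv[br],z=.1405); e=t.mean(0)[:2]-np.array(c[0])
q=t[:,:2]-t[:,:2].mean(0); w_,V=np.linalg.eigh(q.T@q)
print('c',c,len(t),'brass',np.arctan2(e[1],e[0]),'axis',np.arctan2(V[1,1],V[0,1]),'ptr',np.arctan2(l[1],l[0]),'ring',P[ring].mean(0))
plan([.583,.0758,.2675]); R=Ro.from_quat(monitor.get_obs()['tcp_rot']).as_matrix(); print('ydir',np.arctan2(R[1,1],R[0,1]),R[:,2])
E
```

```text
[0.5831 0.0774 0.3301]
c ((0.5825151801109314, 0.07677030563354492), 0.007753670681267977) 27 brass 2.8475852360003433 axis 1.53421906358802 ptr 0.15501896 ring [0.58553042 0.080374   0.0646482 ]
PLAN shift mm [-1.6  0.5 62.5] turn 0 yaw 1.218 j7 -0.8 t 4.95
ydir -0.3530124098734756 [ 6.70065356e-04 -2.21676886e-04 -9.99999751e-01]
```

Request:
servo_tool:
  commands:
    - [[-1, 0.5, 30, 0, 1], [-1, 0.5, 62, 0, 1], [-1, 0.5, 62, 0, 1], [-1, 0.5, 62, 0, 0], [-1, 0.5, 62, 0, -1], [-1, 0.5, 62, 0, -1], [-1, 0.5, 62, 0, -1], [-1, 0.5, 62, 0, -1], [-1, 0.5, 62, 0, -1], [-1, 0.5, 62, 0, -1]]
  grip_force: 60

```text
time: 5.95
eef_pos: [0.583, 0.0767, 0.2687]
tcp_rot: [0.82, 0.572, -0.0, 0.0]
contact_force: [-2.4, 0.3, 6.6]
opening: 0.142
gripper_force: 58.6
```

```bash
python3 - <<'E'
from h import *
o=monitor.get_obs(); print({k:np.round(v,3) for k,v in o.items()}, 'gap mm',o['opening']*85)
plan([.583,.0758,.2675])
E
```

```text
{'time': np.float64(5.95), 'joints': array([ 0.165,  0.529, -0.491,  1.851,  0.325,  0.841, -0.841]), 'dq': array([-0.   , -0.   , -0.   , -0.001, -0.   ,  0.001,  0.002]), 'effort': array([ 2.4200e-01, -4.3515e+01, -4.6290e+00, -1.8331e+01,  3.3000e-01,
       -7.6700e-01, -3.6000e-02]), 'eef_pos': array([0.583, 0.077, 0.269]), 'tcp_rot': array([ 0.82 ,  0.572, -0.   ,  0.   ]), 'contact_force': array([-2.374,  0.278,  6.641]), 'torque': array([0.053, 0.639, 0.065]), 'gripper_force': np.float64(58.579), 'opening': np.float64(0.142)} gap mm 12.058744111350759
PLAN shift mm [-0.8  0.3  1.2] turn 0 yaw 1.219 j7 -0.84 t 5.95
```

The gap reads 12 mm, so the fingers are on the flat. A positive tool turn lowers joint 7, so the 2.63 rad turn would run out of range. I'll open, go a half turn the other way, grip again and then turn.

Request:
servo_tool:
  commands:
    - [[0, 0, 0, 0, 1], [0, 0, 0, 0, 1], [0, 0, 0, 0, 1], [0, 0, 0, -0.14, 1], [0, 0, 0, -0.28, 1], [0, 0, 0, -0.42, 1], [0, 0, 0, -0.56, 1], [0, 0, 0, -0.7, 1], [0, 0, 0, -0.84, 1], [0, 0, 0, -0.98, 1]]

```text
time: 6.95
eef_pos: [0.5833, 0.0761, 0.2676]
tcp_rot: [0.452, 0.892, -0.0, 0.0]
contact_force: [-0.3, 1.1, -0.1]
opening: 0.999
gripper_force: 0.0
```

Request:
servo_tool:
  commands:
    - [[0, 0, 0, -0.14, 1], [0, 0, 0, -0.28, 1], [0, 0, 0, -0.42, 1], [0, 0, 0, -0.56, 1], [0, 0, 0, -0.7, 1], [0, 0, 0, -0.84, 1], [0, 0, 0, -0.98, 1], [0, 0, 0, -1.12, 1], [0, 0, 0, -1.26, 1], [0, 0, 0, -1.4, 1]]

```text
time: 7.95
eef_pos: [0.5833, 0.076, 0.2675]
tcp_rot: [-0.229, 0.973, -0.0, -0.0]
contact_force: [0.7, -0.2, -0.7]
opening: 1.001
gripper_force: 0.0
```

```bash
python3 - <<'E'
from h import *
o=monitor.get_obs(); print({k:np.round(v,3) for k,v in o.items()})
plan([.583,.0762,.268],1.219-np.pi)
E
```

```text
{'time': np.float64(7.95), 'joints': array([ 0.522,  0.735, -1.05 ,  1.832,  0.745,  1.031,  1.201]), 'dq': array([ 0.158,  0.167, -0.302, -0.009,  0.243,  0.163,  1.198]), 'effort': array([ -0.672, -46.934, -13.698, -16.588,  -0.177,  -0.129,  -0.998]), 'eef_pos': array([0.583, 0.076, 0.268]), 'tcp_rot': array([-0.229,  0.973, -0.   , -0.   ]), 'contact_force': array([ 0.652, -0.194, -0.741]), 'torque': array([ 0.055,  0.034, -0.003]), 'gripper_force': np.float64(0.0), 'opening': np.float64(1.001)}
PLAN shift mm [ 0.2  0.3 -0.5] turn -0.757 yaw -2.679 j7 1.2 t 7.95
```

Request:
servo_tool:
  commands:
    - [[0, 0, 0, -0.14, 1], [0, 0, 0, -0.28, 1], [0, 0, 0, -0.42, 1], [0, 0, 0, -0.56, 1], [0, 0, 0, -0.7, 1], [0, 0, 0, -0.76, 1], [0, 0, 0, -0.76, 1], [0, 0, 0, -0.76, 0], [0, 0, 0, -0.76, -1], [0, 0, 0, -0.76, -1]]

```text
time: 8.95
eef_pos: [0.5832, 0.0764, 0.2678]
tcp_rot: [-0.572, 0.821, -0.0, -0.0]
contact_force: [0.6, 0.3, 0.6]
opening: 0.512
gripper_force: 0.0
```

```bash
python3 - <<'E'
from h import *
o=monitor.get_obs(); print({k:np.round(v,3) for k,v in o.items()})
plan([.583,.0762,.268],1.219-np.pi)
E
```

```text
{'time': np.float64(8.95), 'joints': array([ 0.593,  0.831, -1.203,  1.829,  0.869,  1.128,  1.86 ]), 'dq': array([ 0.   , -0.   , -0.002, -0.   ,  0.002,  0.002,  0.001]), 'effort': array([ 4.6000e-02, -4.6342e+01, -1.7121e+01, -1.5294e+01,  1.3000e-02,
        1.0000e-03, -4.0000e-03]), 'eef_pos': array([0.583, 0.076, 0.268]), 'tcp_rot': array([-0.572,  0.821, -0.   , -0.   ]), 'contact_force': array([0.579, 0.252, 0.65 ]), 'torque': array([-0.001,  0.027, -0.009]), 'gripper_force': np.float64(0.0), 'opening': np.float64(0.512)}
PLAN shift mm [ 0.2  0.1 -0.2] turn -0.002 yaw -1.925 j7 1.86 t 8.95
```

Request:
servo_tool:
  commands:
    - [[0, 0, 0, 0, -1], [0, 0, 0, 0, -1], [0, 0, 0, 0, -1], [0, 0, 0, 0, -1], [0, 0, 0, 0, -1], [0, 0, 0, 0, -1], [0, 0, 0, 0.05, -1], [0, 0, 0, 0.1, -1], [0, 0, 0, 0.2, -1], [0, 0, 0, 0.3, -1]]
  grip_force: 60

```text
time: 9.95
eef_pos: [0.583, 0.0762, 0.2679]
tcp_rot: [-0.441, 0.898, -0.0, -0.0]
contact_force: [-2.5, -1.4, 4.7]
opening: 0.14
gripper_force: 59.0
```

```bash
python3 - <<'E'
from h import *
o=monitor.get_obs(); print({k:np.round(v,3) for k,v in o.items()})
plan([.583,.0762,.268],0.155+np.pi/2)
E
```

```text
{'time': np.float64(9.95), 'joints': array([ 0.568,  0.792, -1.145,  1.83 ,  0.821,  1.089,  1.593]), 'dq': array([-0.088, -0.131,  0.201,  0.004, -0.16 , -0.129, -0.871]), 'effort': array([ -0.059, -43.559, -15.752, -16.326,   0.548,  -0.803,   0.667]), 'eef_pos': array([0.583, 0.076, 0.268]), 'tcp_rot': array([-0.441,  0.898, -0.   , -0.   ]), 'contact_force': array([-2.485, -1.441,  4.674]), 'torque': array([-0.228,  0.708,  0.031]), 'gripper_force': np.float64(59.002), 'opening': np.float64(0.14)}
PLAN shift mm [ 0.   0.  -0.1] turn 2.329 yaw -2.229 j7 1.59 t 9.95
```

Request:
servo_tool:
  commands:
    - [[0, 0, 0, 0.12, -1], [0, 0, 0, 0.24, -1], [0, 0, 0, 0.36, -1], [0, 0, 0, 0.48, -1], [0, 0, 0, 0.6, -1], [0, 0, 0, 0.72, -1], [0, 0, 0, 0.84, -1], [0, 0, 0, 0.96, -1], [0, 0, 0, 1.08, -1], [0, 0, 0, 1.2, -1]]

```text
time: 10.95
eef_pos: [0.5824, 0.0753, 0.2679]
tcp_rot: [0.144, 0.99, -0.002, -0.001]
contact_force: [-7.0, -4.2, 7.8]
opening: 0.143
gripper_force: 59.8
```

Request:
servo_tool:
  commands:
    - [[0, 0, 0, 0.12, -1], [0, 0, 0, 0.24, -1], [0, 0, 0, 0.36, -1], [0, 0, 0, 0.48, -1], [0, 0, 0, 0.6, -1], [0, 0, 0, 0.72, -1], [0, 0, 0, 0.84, -1], [0, 0, 0, 0.96, -1], [0, 0, 0, 1.06, -1], [0, 0, 0, 1.09, -1]]

```text
time: 11.95
eef_pos: [0.5813, 0.0757, 0.2678]
tcp_rot: [0.635, 0.773, -0.004, -0.001]
contact_force: [-11.8, -3.6, 10.9]
opening: 0.142
gripper_force: 60.1
```

```bash
python3 - <<'E'
from h import *
o=monitor.get_obs(); print({k:np.round(v,3) for k,v in o.items()})
plan([.583,.0762,.268],0.155+np.pi/2)
E
```

```text
{'time': np.float64(11.95), 'joints': array([ 0.261,  0.561, -0.627,  1.848,  0.422,  0.875, -0.375]), 'dq': array([-0.043, -0.016,  0.062,  0.002, -0.046, -0.015, -0.221]), 'effort': array([ -1.085, -41.092,  -7.059, -20.95 ,   0.518,  -2.68 ,  -0.07 ]), 'eef_pos': array([0.581, 0.076, 0.268]), 'tcp_rot': array([ 0.635,  0.773, -0.004, -0.001]), 'contact_force': array([-11.76 ,  -3.583,  10.88 ]), 'torque': array([-0.513,  1.779,  0.057]), 'gripper_force': np.float64(60.142), 'opening': np.float64(0.142)}
PLAN shift mm [ 0.2  1.8 -0.2] turn 0.041 yaw 1.767 j7 -0.38 t 11.95
```

Request:
servo_tool:
  commands:
    - [[0, 0, 0, 0.02, -1], [0, 0, 0, 0.04, -1], [0, 0, 0, 0.04, -1], [0, 0, 0, 0.04, -1], [0, 0, 0, 0.04, -1], [0, 0, 0, 0.04, -1], [0, 0, 0, 0.04, -1], [0, 0, 0, 0.04, -1], [0, 0, 0, 0.04, -1], [0, 0, 0, 0.04, -1]]

```text
time: 12.95
eef_pos: [0.5813, 0.0757, 0.2678]
tcp_rot: [0.649, 0.761, -0.004, -0.001]
contact_force: [-11.0, -3.7, 11.3]
opening: 0.141
gripper_force: 59.9
```

```bash
python3 - <<'E'
from h import *
o=monitor.get_obs(); print({k:np.round(v,3) for k,v in o.items()})
plan([.583,.0762,.268],0.155+np.pi/2)
E
```

```text
{'time': np.float64(12.95), 'joints': array([ 0.256,  0.559, -0.618,  1.849,  0.415,  0.873, -0.407]), 'dq': array([ 0.   ,  0.002,  0.001,  0.002,  0.   , -0.001, -0.001]), 'effort': array([-1.1860e+00, -4.0900e+01, -6.8360e+00, -2.0952e+01,  5.4800e-01,
       -2.7160e+00, -3.3000e-02]), 'eef_pos': array([0.581, 0.076, 0.268]), 'tcp_rot': array([ 0.649,  0.761, -0.004, -0.001]), 'contact_force': array([-11.042,  -3.743,  11.285]), 'torque': array([-0.529,  1.776,  0.057]), 'gripper_force': np.float64(59.908), 'opening': np.float64(0.141)}
PLAN shift mm [ 0.2  1.8 -0.2] turn 0.003 yaw 1.729 j7 -0.41 t 12.95
```

Gap 12 mm, yaw on target. Release straight up and check the stripe against the pointer.

Request:
servo_tool:
  commands:
    - [[0, 0, 0, 0, 1], [0, 0, 0, 0, 1], [0, 0, 0, 0, 1], [0, 0, 0, 0, 1], [0, 0, -30, 0, 1], [0, 0, -80, 0, 1], [0, 0, -110, 0, 1], [0, 0, -110, 0, 1], [0, 0, -110, 0, 1], [0, 0, -110, 0, 1]]

```text
time: 13.95
eef_pos: [0.5828, 0.0759, 0.3762]
tcp_rot: [0.649, 0.761, -0.001, -0.001]
contact_force: [0.6, 0.3, -0.4]
opening: 0.998
gripper_force: 0.0
```

```bash
python3 - <<'E'
from sh import *
print(monitor.get_obs()['eef_pos'].round(4))
im,d=optics.snapshot('wrist'); P,uv,top,ring,br,og=shaft(im,d)
c=cv2.minEnclosingCircle(P[top][:,:2].astype(np.float32)); O=P[og]; l=cv2.fitLine(O[:,:2].astype(np.float32),2,0,.01,.01).ravel()
t=pix('wrist',uv[br],z=.1405); e=t.mean(0)[:2]-np.array(c[0])
print('c',c,len(t),'brass',np.arctan2(e[1],e[0]),t.min(0),t.max(0),'ptr',l,np.arctan2(l[1],l[0]))
s=proj('wrist',[.60,.0758,.12])[0].astype(int); print(s)
a=im[max(s[1]-90,0):s[1]+90,s[0]-90:s[0]+90]; save(cv2.resize(a,None,fx=3,fy=3,interpolation=2),'w3.png')
plan([.492,-.341,.30],.487)
plan([.492,-.341,.30],.487-np.pi)
E
```

```text
[0.5828 0.0759 0.3762]
c ((0.581490695476532, 0.0769161731004715), 0.008077849633991718) 19 brass 0.4366453799845673 [0.58216094 0.0756549  0.1405    ] [0.58598046 0.08517402 0.1405    ] ptr [0.98848975 0.15128785 0.6255705  0.08290695] 0.151871
[341 217]
PLAN shift mm [-397.5 -155.    76.5] turn 1.242 yaw 1.729 j7 -0.32 t 14.0
PLAN shift mm [-397.5 -155.    76.5] turn -1.9 yaw 1.729 j7 -0.32 t 14.0
```

View pics/w3.png

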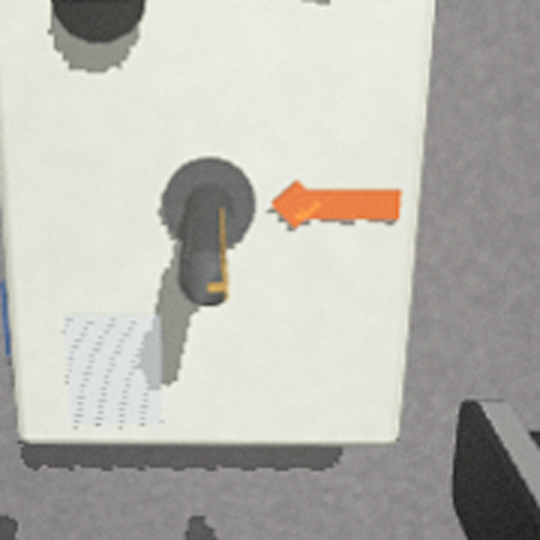

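The stripe (crop (207–227,288)) and the brass flat edge point right, straight along the orange pointer (crop y≈205). So the flat is at the pointer. Next I'll go to the collar.

Request:
servo_tool:
  commands:
    - [[-45, -17, 0, 0.14, 1], [-90, -35, 0, 0.28, 1], [-135, -53, 0, 0.42, 1], [-180, -70, 10, 0.56, 1], [-225, -88, 20, 0.7, 1], [-270, -105, 30, 0.84, 1], [-315, -123, 40, 0.98, 1], [-360, -140, 45, 1.12, 1], [-397, -155, 46, 1.242, 1], [-397, -155, 46, 1.242, 1]]

```text
time: 15.0
eef_pos: [0.4892, -0.347, 0.3295]
tcp_rot: [0.972, 0.235, -0.002, 0.001]
contact_force: [-0.3, -0.5, 1.0]
opening: 1.003
gripper_force: 0.0
```

```bash
python3 - <<'E'
from col import *
for k in range(2):
    im,d=optics.snapshot('wrist')
    print(monitor.get_obs()['eef_pos'])
im,d=optics.snapshot('wrist')
b,o=collar(im,d,np.array([.49,-.342]))
print(len(b),len(o),np.percentile(b[:,2],[5,50,95]).round(4),np.percentile(o[:,2],[5,50,95]).round(4))
t=b[b[:,2]>np.percentile(b[:,2],60)-.003]
c,r=cv2.minEnclosingCircle(t[:,:2].astype(np.float32)); print('circle',c,r,'mean',t.mean(0),'orange',o.mean(0))
for cc in (np.array(c),t.mean(0)[:2]): e=o.mean(0)[:2]-cc; print(np.arctan2(e[1],e[0]),np.hypot(*e))
print(cv2.minAreaRect((t[:,:2]*1000).astype(np.float32)))
for tt in ('collar','screw_tip'): print(tt,find('wrist',tt))
o=monitor.get_obs(); print(o['eef_pos'],o['joints'].round(2)); plan([*c,.16],.487)
s=proj('wrist',[*c,.02])[0].astype(int); a=im[max(s[1]-60,0):s[1]+60,s[0]-60:s[0]+60]; save(cv2.resize(a,None,fx=4,fy=4,interpolation=2),'w4.png')
E
```

```text
[ 0.49077912 -0.34334583  0.32975996]
[ 0.49194604 -0.34075397  0.33012501]
1061 107 [0.0126 0.0179 0.0191] [0.0099 0.0147 0.0167]
circle (0.488831102848053, -0.32925930619239807) 0.03241710364818573 mean [ 0.4934256  -0.33836775  0.01807764] orange [ 0.52034845 -0.32412319  0.01402168]
0.1615414971524599 0.0319330953127367
0.486646416404055 0.030458938001165017
((487.56640625, -333.9400634765625), (40.221031188964844, 60.411521911621094), 51.29083251953125)
collar [(0.87, array([ 0.3732, -0.4535,  0.0015])), (0.81, array([ 3.735e-01, -3.202e-01,  1.000e-04])), (0.73, array([ 5.455e-01, -2.427e-01,  2.000e-04])), (0.66, array([ 0.4932, -0.3373, -0.0075])), (0.61, array([ 0.584, -0.383,  0.002]))]
screw_tip [(0.84, array([ 0.5865, -0.3413,  0.0136])), (0.81, array([ 0.5652, -0.273 ,  0.0075])), (0.75, array([ 0.4198, -0.4552,  0.0122])), (0.63, array([ 0.3982, -0.3587,  0.0109])), (0.6, array([ 0.5204, -0.325 ,  0.0069]))]
[ 0.49328065 -0.33818838  0.3312186 ] [ 0.76  0.44 -0.3   1.79  0.15  0.94 -0.69]
PLAN shift mm [  0.2  -9.7 171.2] turn 0.003 yaw 0.49 j7 -0.69 t 15.25
```

View pics/w4.png

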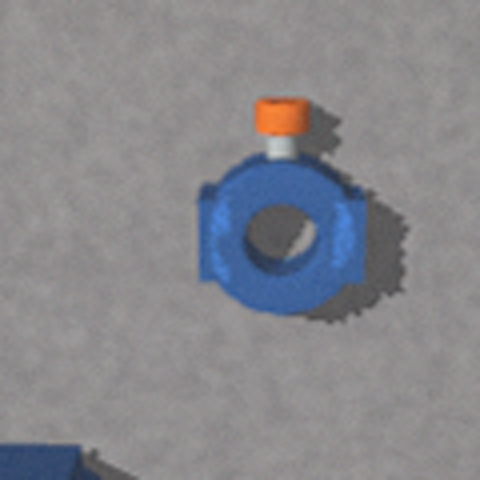

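The close crop shows the blue collar with its screw straight up and its grip faces left and right, so the tool is aligned with it. The arm was still settling, so I'll measure once more.

```bash
python3 - <<'E'
from col import *
for k in range(2):
    p=monitor.get_obs()['eef_pos']; im,d=optics.snapshot('wrist'); print(p,monitor.get_obs()['eef_pos'])
    b,o=collar(im,d,np.array([.492,-.341]))
    t=b[(b[:,2]>.0155)]; m=np.median(t,0); t=t[np.hypot(*(t-m)[:,:2].T)<.0245]
    c,r=cv2.minEnclosingCircle(t[:,:2].astype(np.float32)); e=o.mean(0)[:2]-np.array(c); print('circle',np.array(c),r,'mean',t.mean(0),'ang',np.arctan2(e[1],e[0]),np.hypot(*e))
    print(cv2.minAreaRect((t[:,:2]*1000).astype(np.float32)))
plan([*c,.165],.487)
E
```

```text
[ 0.49328065 -0.33818838  0.3312186 ] [ 0.49332333 -0.33821433  0.33145724]
circle [ 0.49222225 -0.34038997] 0.023281395435333252 mean [ 0.49267623 -0.34027552  0.01805425] ang 0.48512955298881577 0.03110860690762828
((491.8958435058594, -340.4844665527344), (40.60849380493164, 41.422386169433594), 30.300912857055664)
[ 0.49332333 -0.33821433  0.33145724] [ 0.49327315 -0.33842864  0.33164966]
circle [ 0.49200445 -0.34038687] 0.023247040808200836 mean [ 0.4923986  -0.34028186  0.01780401] ang 0.48504023316498346 0.031010860531902096
((491.83544921875, -340.7403259277344), (40.404258728027344, 41.72407531738281), 27.1107120513916)
PLAN shift mm [ -2.1   1.2 166.6] turn 0.003 yaw 0.49 j7 -0.69 t 15.35
```

Request:
servo_tool:
  commands:
    - [[0, 0, 40, 0, 0.6], [0, 0, 80, 0, 0.6], [0, 0, 110, 0, 0.6], [0, 0, 125, 0, 0.6], [0, 0, 130, 0, 0.6], [0, 0, 130, 0, 0.6], [0, 0, 130, 0, 0.6], [0, 0, 130, 0, 0.6], [0, 0, 130, 0, 0.6], [0, 0, 130, 0, 0.6]]

```text
time: 16.35
eef_pos: [0.4928, -0.3402, 0.2025]
tcp_rot: [0.971, 0.241, 0.0, 0.001]
contact_force: [-0.3, -0.2, 0.2]
opening: 0.802
gripper_force: 0.0
```

```bash
python3 - <<'E'
from h import *
plan([.4922,-.3404,.171],.486); o=monitor.get_obs(); print(o['dq'].round(3),o['opening'],o['contact_force'])
E
```

```text
PLAN shift mm [-0.6 -0.1 31.5] turn 0.001 yaw 0.487 j7 -0.74 t 16.35
[-0.003  0.005  0.001  0.003  0.    -0.004 -0.   ] 0.8017458660638198 [-0.25815144 -0.18669132  0.17940302]
```

Request:
servo_tool:
  commands:
    - [[-0.5, 0, 15, 0, 0.6], [-0.5, 0, 31, 0, 0.6], [-0.5, 0, 31, 0, 0.6], [-0.5, 0, 31, 0, 0.6], [-0.5, 0, 31, 0, -0.2], [-0.5, 0, 31, 0, -0.5], [-0.5, 0, 31, 0, -0.5], [-0.5, 0, 31, 0, -0.5], [-0.5, 0, 31, 0, -0.5], [-0.5, 0, 31, 0, -0.5]]
  grip_force: 60

```text
time: 17.35
eef_pos: [0.4928, -0.3406, 0.1719]
tcp_rot: [0.971, 0.241, 0.001, 0.001]
contact_force: [-0.2, 0.5, 5.9]
opening: 0.49
gripper_force: 66.3
```

```bash
python3 - <<'E'
from h import *
o=monitor.get_obs(); print({k:np.round(v,3) for k,v in o.items()},o['opening']*85)
plan([.4922,-.3404,.171],.486)
E
```

```text
{'time': np.float64(17.35), 'joints': array([ 0.711,  0.645, -0.239,  1.882,  0.24 ,  0.64 , -0.759]), 'dq': array([-0.002,  0.001, -0.002,  0.001, -0.001,  0.001, -0.   ]), 'effort': array([ 5.4000e-02, -4.7659e+01, -2.4540e+00, -1.3944e+01,  9.7000e-02,
       -1.8600e-01,  1.0000e-03]), 'eef_pos': array([ 0.493, -0.341,  0.172]), 'tcp_rot': array([0.971, 0.241, 0.001, 0.001]), 'contact_force': array([-0.198,  0.487,  5.852]), 'torque': array([0.187, 0.187, 0.032]), 'gripper_force': np.float64(66.255), 'opening': np.float64(0.49)} 41.6771532616744
PLAN shift mm [-0.5 -0.4  0.9] turn 0.001 yaw 0.487 j7 -0.76 t 17.35
```

Request:
servo_tool:
  commands:
    - [[0, 0, -15, 0, -0.5], [0, 0, -40, 0, -0.5], [0, 0, -80, 0, -0.5], [0, 0, -120, 0, -0.5], [0, 0, -150, 0, -0.5], [0, 0, -170, 0, -0.5], [0, 0, -180, 0, -0.5], [0, 0, -180, 0, -0.5], [0, 0, -180, 0, -0.5], [0, 0, -180, 0, -0.5]]

```text
time: 18.35
eef_pos: [0.4917, -0.3401, 0.3491]
tcp_rot: [0.971, 0.241, -0.001, -0.001]
contact_force: [-0.1, -0.1, -0.7]
opening: 0.492
gripper_force: 62.3
```

```bash
python3 - <<'E'
from col import *
o=monitor.get_obs(); print(o['opening']*85,o['contact_force'],o['eef_pos'])
im,d=optics.snapshot('wrist'); save(im,'w5.png')
R=Ro.from_quat(o['tcp_rot']).as_matrix()
b,og=collar(im,d,o['eef_pos'][:2]); 
for q in (b,og):
    T=(q-o['eef_pos'])@R*1000; T=T[T[:,2]>100]; print(len(T),np.percentile(T,[3,50,97],axis=0).round(1).tolist(),T.mean(0).round(1))
plan([.583,.076,.352],.155)
E
```

```text
41.842266475630296 [-0.07203394 -0.11835464 -0.71649409] [ 0.49165616 -0.34012898  0.34913117]
4819 [[-17.0, -19.0, 153.2], [1.8, -0.7, 154.4], [19.1, 19.8, 167.1]] [ 1.600e+00 -1.000e-01  1.559e+02]
548 [[27.1, -5.6, 155.9], [32.1, 0.3, 157.9], [34.5, 6.2, 165.7]] [ 31.7   0.3 158.8]
PLAN shift mm [ 275.4 -325.1   -2.4] turn 0.332 yaw 0.487 j7 -0.68 t 18.4
```

View pics/w5.png

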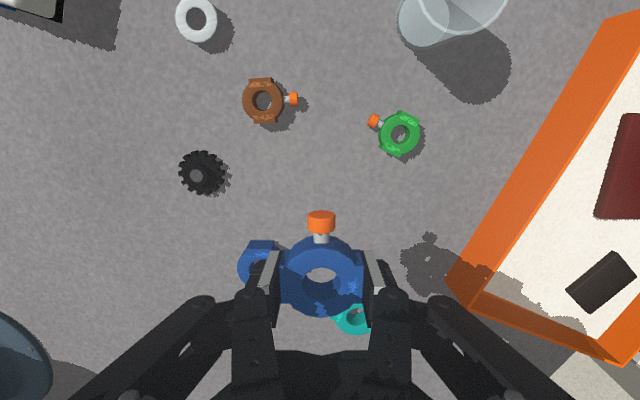

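The wrist view shows the collar held level between the pads, with its bore at (322,275) and its screw at (321,222) pointing straight ahead. I'll find the bore centre in the tool frame.

```bash
python3 - <<'E'
from h import *
im=cv2.imread('pics/w5.png'); hsv=cv2.cvtColor(im,cv2.COLOR_BGR2HSV)
bl=((hsv[...,0]>100)&(hsv[...,0]<125)&(hsv[...,1]>110)).astype(np.uint8)
c=optics.get_calibration('wrist'); M=np.array(c['mount'])
def tool(uv,z):
    n=cv2.undistortPoints(np.array(uv,float).reshape(-1,1,2),c['camera_matrix'],c['distortion'])[:,0]
    r=np.c_[n,np.ones(len(n))]@M[:3,:3].T; return (M[:3,3]+r*((z-M[2,3])/r[:,2])[:,None])*1000
# bore top rim: bright hole + dark inner wall differ from the top face; use V
roi=hsv[255:300,295:350]; 
hole=((bl==0)|(hsv[...,2]<hsv[262,322,2]*.75)).astype(np.uint8); m=np.zeros_like(hole); m[258:296,300:346]=hole[258:296,300:346]
n,l,s,ce=cv2.connectedComponentsWithStats(m); k=l[274,322]; print(s[k],ce[k])
cn=cv2.findContours((l==k).astype(np.uint8),0,2)[0][0].reshape(-1,2)
t=tool(cn,.154); print('bore',t.min(0).round(1),t.max(0).round(1),cv2.minEnclosingCircle(t[:,:2].astype(np.float32)))
og=((hsv[...,0]<15)&(hsv[...,1]>150)); og[:205]=0; og[240:]=0; og[:,:295]=0; og[:,345:]=0
v,u=np.where(og); print(u.min(),u.max(),v.min(),v.max()); print('screw top edge @ z=.159/.163',tool([[321,v.min()]],.163),tool([[321,v.min()]],.156))
E
```

```text
[300 267  41  29 909] [318.16721672 282.68206821]
bore [ -6.8 -10.5 154. ] [  9.5  10.  154. ] ((-1.199204444885254, -0.2539559304714203), 11.671916007995605)
308 334 211 233
screw top edge @ z=.159/.163 [[ 35.47701097   0.22472376 163.        ]] [[ 37.90359236   0.2128806  156.        ]]
```

Request:
servo_tool:
  commands:
    - [[30, -35, -10, 0.04, -0.5], [60, -70, -10, 0.08, -0.5], [90, -106, -10, 0.12, -0.5], [120, -141, -10, 0.16, -0.5], [150, -177, -10, 0.2, -0.5], [180, -212, -10, 0.24, -0.5], [210, -248, -10, 0.28, -0.5], [235, -278, -10, 0.31, -0.5], [255, -301, -10, 0.332, -0.5], [262, -309, -10, 0.332, -0.5]]

```text
time: 19.4
eef_pos: [0.5791, 0.0597, 0.3599]
tcp_rot: [0.997, 0.08, -0.001, -0.001]
contact_force: [-0.5, -0.0, -0.8]
opening: 0.484
gripper_force: 62.3
```

```bash
python3 - <<'E'
from h import *
plan([.583,.076,.352],.155); o=monitor.get_obs(); print(o['eef_pos'],o['opening']*85)
E
```

```text
PLAN shift mm [  6.5 -15.5   7.9] turn 0.006 yaw 0.161 j7 -1.73 t 19.4
[0.57910608 0.05967196 0.35988236] 41.10620572248643
```

Request:
servo_tool:
  commands:
    - [[7, -16, 0, 0, -0.5], [7, -16, 0, 0, -0.5], [7, -16, 0, 0, -0.5], [7, -16, 0, 0, -0.5], [7, -16, 0, 0, -0.5], [7, -16, 0, 0, -0.5], [7, -16, 0, 0, -0.5], [7, -16, 0, 0, -0.5], [7, -16, 0, 0, -0.5], [7, -16, 0, 0, -0.5]]

```text
time: 20.4
eef_pos: [0.5836, 0.0723, 0.3607]
tcp_rot: [0.997, 0.077, 0.0, 0.0]
contact_force: [-0.6, 1.1, -0.9]
opening: 0.488
gripper_force: 62.3
```

```bash
python3 - <<'E'
from sh import *
plan([.5835,.0761,.352],.155); o=monitor.get_obs(); print(o['eef_pos'],o['opening']*85,o['dq'].round(3),o['contact_force'])
im,d=optics.snapshot('wrist'); P,uv,top,ring,br,og=shaft(im,d); O=P[og]
l=cv2.fitLine(O[:,:2].astype(np.float32),2,0,.01,.01).ravel(); print('ptr',np.arctan2(l[1],l[0]),'y at axis',l[3]+(.583-l[2])*l[1]/l[0])
save(im,'w6.png')
t,dt=optics.snapshot('scene'); s=proj('scene',[.583,.076,.15])[0].astype(int); print(s); save(cv2.resize(t[s[1]-50:s[1]+50,s[0]-50:s[0]+50],(500,500),interpolation=2),'s6.png')
E
```

```text
PLAN shift mm [ 0.5 -3.8  8.7] turn -0.0 yaw 0.155 j7 -1.76 t 20.4
[0.58359667 0.07227844 0.36074639] 41.44330924444373 [ 0.001  0.001 -0.001 -0.002  0.001  0.001  0.   ] [-0.56789526  1.12047855 -0.88010492]
ptr 0.15697275 y at axis 0.07612504
[357 199]
```

View pics/w6.png

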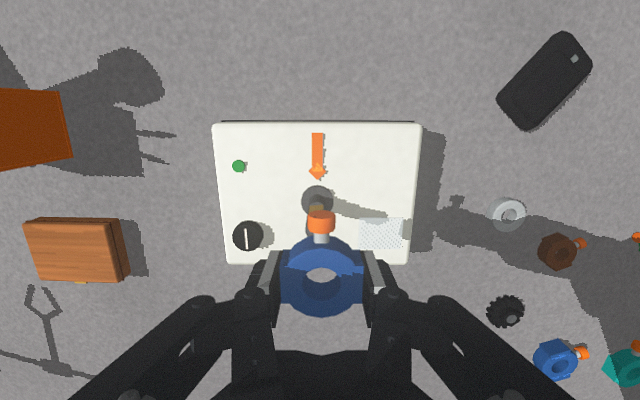

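The wrist view shows the collar bore at (321,278) and the pointer at (317,155). The tip of the shaft is just hidden behind the thumbscrew at about (317,205). I'll correct the 4 mm sideways and lower to just above the shaft top.

Request:
servo_tool:
  commands:
    - [[0, -4, 5, 0, -0.5], [0, -4, 15, 0, -0.5], [0, -4, 22, 0, -0.5], [0, -4, 26, 0, -0.5], [0, -4, 26, 0, -0.5], [0, -4, 26, 0, -0.5], [0, -4, 26, 0, -0.5], [0, -4, 26, 0, -0.5], [0, -4, 26, 0, -0.5], [0, -4, 26, 0, -0.5]]

```text
time: 21.5
eef_pos: [0.583, 0.0762, 0.3349]
tcp_rot: [0.997, 0.077, 0.0, 0.0]
contact_force: [-0.7, 0.4, -0.7]
opening: 0.489
gripper_force: 62.3
```

```bash
python3 - <<'E'
from sh import *
plan([.5835,.0761,.285],.155); o=monitor.get_obs(); print(o['eef_pos'],o['opening']*85,o['contact_force'])
im,d=optics.snapshot('wrist')
P=proj('wrist',[[.583,.076,.141],[.583,.076,.2]]); print('shaft top px',P)
R=Ro.from_quat(o['tcp_rot']).as_matrix(); print('bore px',proj('wrist',o['eef_pos']+R@[-.0005,0,.154]),proj('wrist',o['eef_pos']+R@[-.0005,0,.172]))
save(cv2.resize(im[180:320,230:410],(720,560),interpolation=2),'w7.png')
E
```

```text
PLAN shift mm [ 0.5  0.1 49.9] turn -0.0 yaw 0.155 j7 -1.78 t 21.5
[0.58301144 0.07617802 0.33489995] 41.54896702376587 [-0.67937625  0.35598957 -0.67119457]
shaft top px [[321.17012071 248.07011605]
 [321.41019928 308.40066308]]
bore px [[320.99392235 284.46516944]] [[320.95842205 266.21946371]]
```

View pics/w7.png

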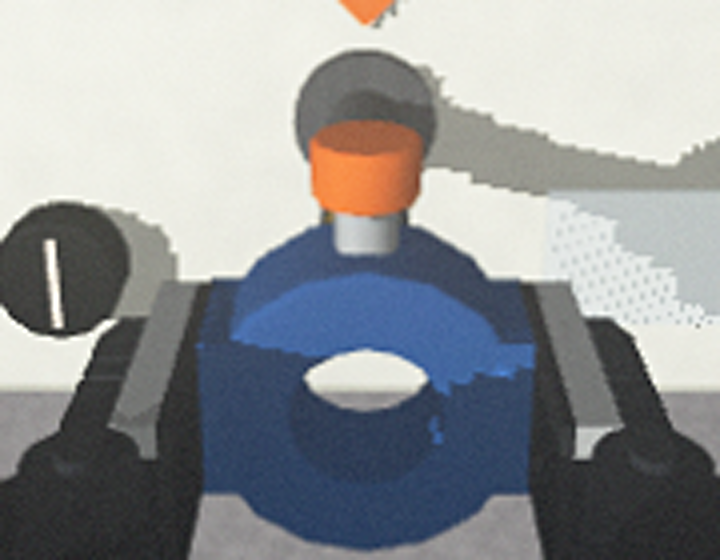

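The bore rim centre, at crop (362,418) or pixel (320.5,284.5), matches the prediction. I'll lower it slowly.

Request:
servo_tool:
  commands:
    - [[0.5, 0, 5, 0, -0.5], [0.5, 0, 10, 0, -0.5], [0.5, 0, 15, 0, -0.5], [0.5, 0, 20, 0, -0.5], [0.5, 0, 24, 0, -0.5], [0.5, 0, 27, 0, -0.5], [0.5, 0, 30, 0, -0.5], [0.5, 0, 33, 0, -0.5], [0.5, 0, 35, 0, -0.5], [0.5, 0, 35, 0, -0.5]]

```text
time: 22.55
eef_pos: [0.5834, 0.0762, 0.2994]
tcp_rot: [0.997, 0.077, -0.0, 0.0]
contact_force: [-0.5, -0.6, -1.1]
opening: 0.487
gripper_force: 62.3
```

```bash
python3 - <<'E'
from sh import *
plan([.5835,.0761,.276],.155); o=monitor.get_obs(); print(o['eef_pos'],o['opening']*85,o['contact_force'],o['torque'])
E
```

```text
PLAN shift mm [ 0.1  0.1 23.4] turn -0.0 yaw 0.155 j7 -1.8 t 22.55
[0.58340792 0.07619802 0.29944535] 41.430182483156486 [-0.47213944 -0.58875911 -1.12513148] [ 0.02557816 -0.09986754  0.00484071]
```

Request:
servo_tool:
  commands:
    - [[0, 0, 3, 0, -0.5], [0, 0, 7, 0, -0.5], [0, 0, 11, 0, -0.5], [0, 0, 15, 0, -0.5], [0, 0, 19, 0, -0.5], [0, 0, 22, 0, -0.5], [0, 0, 24, 0, -0.5], [0, 0, 24, 0, -0.5], [0, 0, 24, 0, -0.5], [0, 0, 24, 0, -0.5]]

```text
time: 23.55
eef_pos: [0.5836, 0.0763, 0.2759]
tcp_rot: [0.997, 0.077, 0.0, 0.0]
contact_force: [-0.3, -1.0, -1.4]
opening: 0.49
gripper_force: 62.3
```

```bash
python3 - <<'E'
from sh import *
plan([.5835,.0761,.276],.155); o=monitor.get_obs(); print(o['eef_pos'],o['opening']*85,o['contact_force'],o['torque'])
im,d=optics.snapshot('wrist'); s,ds=optics.snapshot('scene')
A=cv2.resize(im[130:320,225:415],(400,400),interpolation=2); B=cv2.resize(s[170:250,315:395],(400,400),interpolation=2); save(np.hstack([A,B]),'w8.png')
v,u=np.mgrid[:400,:640]; ok=d>0; P=pix('wrist',np.c_[u[ok],v[ok]],depth=d[ok]); h=cv2.cvtColor(im,cv2.COLOR_RGB2HSV)[ok].astype(int)
n=np.hypot(*(P[:,:2]-[.583,.076]).T); b=P[(n<.03)&(h[:,0]>100)&(h[:,0]<125)&(h[:,1]>110)]; print('collar top z',np.percentile(b[:,2],[5,50,80,95]))
st=P[(n<.009)&(P[:,2]>.13)]; print('shaft',len(st),st.mean(0) if len(st) else '')
og=P[(n<.045)&(n>.02)&(h[:,0]<15)&(h[:,1]>150)&(P[:,2]>.09)]; e=og.mean(0)-[.583,.076,0]; print('screw ang',np.arctan2(e[1],e[0]),e)
E
```

```text
PLAN shift mm [-0.1  0.2 -0.1] turn -0.0 yaw 0.155 j7 -1.82 t 23.55
[0.58359662 0.07628349 0.27593265] 41.63640866803682 [-0.34893687 -0.95868593 -1.42546155] [ 0.03426037 -0.00512902 -0.05802188]
collar top z [0.1202575  0.12165307 0.12212977 0.12255088]
shaft 919 [0.58411023 0.07643745 0.1374101 ]
screw ang 0.17627296032737322 [0.03109028 0.00553785 0.11807641]
```

View pics/w8.png

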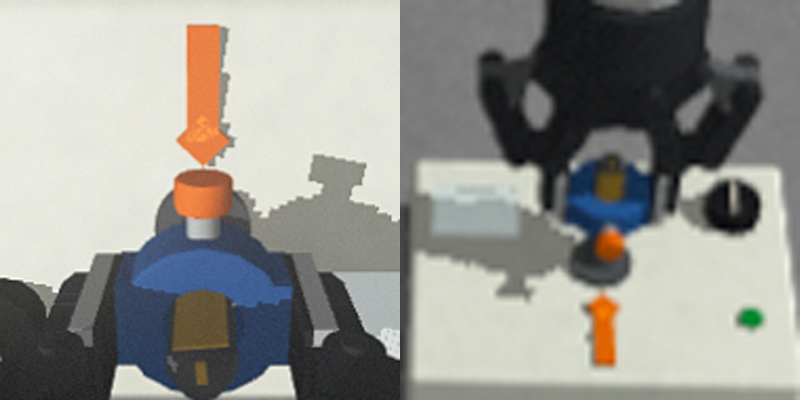

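The shaft stands through the bore. Its brass flat and stripe, at crop (200,320) and (202,375), face the thumbscrew at (203,190) and the pointer at (203,85). The collar's underside is at about 104 mm, inside the 90–117 mm band, and there is no contact force. I'll hand it in.

```bash
python3 -c "
from workcell import ticket; print(ticket.job_done())"
```

```text
the job is handed in; nothing more can be done
None
```

I turned the flat to the pointer, slipped the small blue collar over the shaft with its thumbscrew on the flat's side, and handed the job in at about 23.7 s, still holding it upright with its underside at about 104 mm (band 90–117 mm).

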